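# Clip the butt chisels into the slide-out rack and slide it home

## Task

Pull the chisel rack's carriage all the way out from under the hood, then press every chisel lying on the bench down into a free clip until its handle snaps fully onto its bed, blade pointing towards the hood and handle centred on the clip. Then push the loaded carriage in until its detent snaps and it is fully home, leaving the other things on the bench where they are.

Things in the scene. Friction and masses are not known exactly. Their poses are not given: they have to be found in the camera images.
- pull_top (a point): centre of the top of the carriage's pull: an upright dark wooden block, 18 mm (x) by 34 mm (y), 50 mm tall above the carriage plate, its top 74 mm above the bench, at the front (-x) middle of the carriage, 105 mm in front of the clip centres. Axes as rack; moves with the carriage
- carriage (a joint): slide of the carriage (m): 0 = fully home under the hood, 0.10 = fully out to the rack's front (-x). About 2 N of drag; stays where left. Near home a pin on its left edge meets a sprung roller, from 0.012 on: 10 to 15 N pushes it past, then it snaps to 0 and is held; short of the snap it stops at 0.006 or more
- rack: fixed plywood chisel rack: base 350 (x) by 320 mm (y), origin at its underside near the middle. +x points to its hooded end (hood at x 85 to 192 mm, underside 97, top 109 mm above the bench), -x to its open front. On it slides the carriage, a plate 265 x 290 mm, top 24 mm above the bench. A small steel roller housing, 26 mm tall, stands at y = +190 mm
- chisel0: butt chisel, blade 10 mm wide, about 150 g. Round wooden handle 27 mm in diameter, 110 mm long, with narrow flats 28 mm apart on which it lies; steel blade 75 mm long, 5 mm thick. Origin at the middle of the handle on its axis, 14 mm above what it lies on; +x along the blade to the cutting edge. Balances within 20 mm of the handle's middle
- chisel1: butt chisel as chisel0, same handle and origin, blade 15 mm wide
- chisel2: butt chisel as chisel0, same handle and origin, blade 20 mm wide
- chisel3: butt chisel as chisel0, same handle and origin, blade 25 mm wide
- chisel0_tip (a point): middle of the cutting edge of chisel0, 130 mm from its origin
- chisel1_tip (a point): middle of the cutting edge of chisel1, 130 mm from its origin
- chisel2_tip (a point): middle of the cutting edge of chisel2, 130 mm from its origin
- chisel3_tip (a point): middle of the cutting edge of chisel3, 130 mm from its origin
- seat0 (a point): rightmost (-y) clip of the carriage, and where the origin of a fully seated chisel lies: 50 mm above the bench, 26 mm above the carriage plate, over a wooden bed 100 mm long, 18 mm wide. Axes as rack; moves with the carriage. A level handle pressed straight down with 10 to 15 N spreads the clip's wires and snaps onto the bed; unsnapped it stands 8 mm or more too high
- seat1 (a point): second clip, 75 mm to the left (+y) of seat0 and the same. Each clip is two pairs of sprung steel wires, one pair 40 mm in front of and one 40 mm behind this point (the middle is free for fingers). The wires rise beside the handle, bend in over it and flare out as a lead-in, ending 79 mm above the bench, 24 mm either side of the centre line
- seat2 (a point): third clip, 75 mm to the left of seat1 and the same
- seat3 (a point): leftmost (+y) clip, 75 mm to the left of seat2 and the same
- glue: yellow glue bottle, 60 mm diameter, 125 mm tall, to be left alone
- mallet: wooden mallet, head 75 x 115 x 60 mm, handle 200 mm; origin on the bench under its handle's middle, to be left alone
- dog: steel bench dog, 28 mm diameter, 26 mm tall, to be left alone
- square: try square, 22 mm tall stock 100 mm long, steel blade about 130 mm, to be left alone
Not all that is in view belongs to the job. Leave any turquoise look-alike of the chisel0 alone.

How it is judged:
By the outcome, as a careful person would: the job done as asked, in the order asked, and still so for the second after the job is handed in, with the robot touching nothing.
Of chisel0, chisel1, chisel2, chisel3 only 3 to 4 are there at a start; the rules pass over those that are not, and their reading is None.
At some moment in a run one of chisel0, chisel1, chisel2, chisel3 may be knocked a few centimetres aside while the robot is not near it.
Once in a run the grip may slacken for a moment while it holds something.
It also fails if it takes over 210 s, if anything falls off the work surface, if the arm or the gripper's body presses on something with over 40 N, if the wrist force passes 120 N, or if a joint passes its speed limit or range.

## Robot

A 6-joint arm with a two-finger parallel gripper is mounted at the origin on the work surface. World frame = base frame: x ahead of the robot, y to its left, z up, the work surface at z = 0. Lengths are in m, angles in rad, forces in N, time in s.
With the tool pointing down it reaches from about 0.375 to 0.925 m from the base axis. Payload 5.7 kg.
Tool frame: the origin (TCP) lies midway between the tips of the shut fingers; the grasp point (between the pads) lies 19 mm behind it; z points along the fingers, y is the line along which they close (so a half turn about z gives the same grasp; the last joint's range is limited). The gripper opens to 88 mm and grips with 3 to 60 N. Pads are 20 mm wide; open, the fingers measure 115 mm over their backs; the gripper's body (75 mm by 178 mm) begins 61 mm behind the grasp point.
Start: joints at [-1.337, 0.359, 1.51, -0, 1.272, -0.115], TCP at [0.205, -0.564, 0.223] pointing down, gripper open.
Joint ranges: [-2.97, 2.97], [-1.01, 2.36], [0.21, 2.38], [-0.96, 4.11], [0.2, 2.71], [-2.98, 2.98]. Speed limits (rad/s): [2.39, 2.39, 3.14, 3.14, 3.14, 3.14].

## Interface

Orientations are given as a unit quaternion [x, y, z, w].
In Python, from bench import move_ptp, servo_line, goto_joints, move_gripper, sleep, inverse_kinematics, capture, PlanningError, close_job, spot_in, silhouettes, current_clock, current_joint_pos, current_qvel, current_joint_torque, current_position, current_orientation, current_force, current_torque, current_finger_gap, current_grip_force gives the robot as it stands. Calls block until the motion is done:
- move_ptp(position, orientation): joint-space move of the TCP to a pose.
- servo_line(position, orientation=None, rate=0.15, contact_N=None): straight line of the TCP; orientation=None keeps the orientation; rate is the mean speed in m/s. With contact_N (N) it stops when the force on the tool has changed by that much, and returns True; else False.
- goto_joints(angles): joint-space move.
- move_gripper(opening): finger opening in m; the grip force is fixed at half the most; returns when the fingers have stopped.
- sleep(seconds).
- inverse_kinematics(position, orientation): joint angles nearest the present ones, or None.
- capture(name): name is "scene" or "side" or "wrist"; returns a dict with "image" (384x512x3 uint8, blue, green, red), "range_z" (384x512 float32, m along the optical axis (not along the pixel's ray), 0 where there is no reading), "intrinsics" (3x3 intrinsics, pixels), "R" (3x3) and "t" (3): a world point X has camera coordinates R X + t. Camera axes: x right, y down, z forward; pixel columns grow to the right and rows downward; lengths in m; the calibration is good to about 2 mm. A picture is of the moment at which its call begins.
A pose or a line that the arm cannot do raises PlanningError and nothing moves.
- close_job(): hands the job in; it is judged then, once.
Trained networks look in the newest picture that a camera, given by its name, has taken for a name from the list of things; names that differ only in an ending like _2 or _b are one class to them, and where a whole thing is asked for, a point or a joint stands for the part that bears it (a point fixed in the world has none). Each returns a list of dicts, best first, with "conf" (0 to 1); they miss things now and then, are a little off and sometimes report something else, mostly with a low value. They report only what shows in the picture. A call takes as long as a camera call. They do not tell look-alikes from the thing itself.
- spot_in(camera, query): "xy" ([column, row] in pixels, amid what is visible of it).
- silhouettes(camera, query): "region" (384x512 bool, what is visible of it) and "xy" ([column, row] in pixels, amid what is visible of it).
Readings, each from a call of its own:
- current_clock(): time.
- current_joint_pos(): joint angles.
- current_qvel(): joint speeds.
- current_joint_torque(): joint torques, N m.
- current_position(): TCP position.
- current_orientation(): TCP orientation.
- current_force(): force on the tool from outside, world axes, zero at the start.
- current_torque(): the same for the moment, N m.
- current_finger_gap(): finger opening in m.
- current_grip_force(): force on a finger pad.
Only numpy, scipy, OpenCV 4.12 (cv2) and the standard library are available. Lean on these libraries where they do the work, as an engineer would, in place of code of your own. Each camera call takes 0.05 s, during which the arm holds its last target. There are 200 camera calls.

## Working session

There is one attempt and no reset: what is moved stays moved. The work goes in short steps, each a Python script; the robot and the scene stay as the last script left them, time stands still between calls to the robot, and variables do not carry over. Pictures are saved under pics/ and viewed, at most 14 in all, crops included, and the job is handed in when it is done.

```bash
ls; mkdir -p pics; cat > h.py <<'E'
import numpy as np, cv2
from bench import *
def cap(n, save=None):
    c=capture(n)
    if save: cv2.imwrite('pics/'+save,c['image'])
    return c
def world(c,px,z=None):
    """pixel(s) -> world, by depth or by plane z"""
    px=np.atleast_2d(px).astype(float); K,R,t=c['intrinsics'],c['R'],c['t']
    d=np.c_[px,np.ones(len(px))]@np.linalg.inv(K).T
    if z is None:
        i=px.round().astype(int); return (d*c['range_z'][i[:,1],i[:,0]][:,None]-t)@R
    o=-R.T@t; w=d@R
    return o+w*((z-o[2])/w[:,2])[:,None]
def cloud(c,mask=None):
    m=c['range_z']>0
    if mask is not None: m&=mask
    v,u=np.nonzero(m); return world(c,np.c_[u,v])
E
python3 - <<'E'
from h import *
a=cap('scene');b=cap('side')
cv2.imwrite('pics/a.png',a['image']);cv2.imwrite('pics/b.png',b['image'])
for n,c in (('scene',a),('side',b)):
    print(n,'cam pos',-c['R'].T@c['t'])
    for q in ['chisel0','chisel1','chisel2','chisel3','rack','pull_top','seat0','glue','mallet','dog','square']:
        for s in spot_in(n,q): print(q,round(s['conf'],2),np.round(s['xy']),world(c,s['xy']).round(3))
E
```

```text
pics
scene cam pos [ 1.07596988 -0.9540351   0.96854532]
chisel0 0.95 [ 89. 284.] [[ 0.374 -0.671  0.026]]
chisel0 0.89 [208. 211.] [[ 0.488 -0.278  0.025]]
chisel0 0.8 [231. 199.] [[ 0.523 -0.19   0.027]]
chisel0 0.66 [191. 245.] [[ 0.527 -0.418  0.027]]
chisel1 0.95 [ 89. 284.] [[ 0.374 -0.671  0.026]]
chisel1 0.89 [208. 211.] [[ 0.488 -0.278  0.025]]
chisel1 0.8 [231. 199.] [[ 0.523 -0.19   0.027]]
chisel1 0.66 [191. 245.] [[ 0.527 -0.418  0.027]]
chisel2 0.95 [ 89. 284.] [[ 0.374 -0.671  0.026]]
chisel2 0.89 [208. 211.] [[ 0.488 -0.278  0.025]]
chisel2 0.8 [231. 199.] [[ 0.523 -0.19   0.027]]
chisel2 0.66 [191. 245.] [[ 0.527 -0.418  0.027]]
chisel3 0.95 [ 89. 284.] [[ 0.374 -0.671  0.026]]
chisel3 0.89 [208. 211.] [[ 0.488 -0.278  0.025]]
chisel3 0.8 [231. 199.] [[ 0.523 -0.19   0.027]]
chisel3 0.66 [191. 245.] [[ 0.527 -0.418  0.027]]
rack 0.71 [323. 151.] [[0.712 0.111 0.108]]
pull_top 0.7 [299. 144.] [[0.577 0.211 0.02 ]]
pull_top 0.57 [294. 241.] [[ 0.79  -0.252  0.038]]
seat0 0.58 [296. 144.] [[0.575 0.188 0.031]]
seat0 0.17 [151. 288.] [[ 0.514 -0.585  0.008]]
glue 0.69 [3
[... 883 characters left out ...]
6.] [[ 0.496 -0.162  0.021]]
chisel2 0.52 [328. 149.] [[ 0.397 -0.741 -0.006]]
chisel3 0.64 [295. 176.] [[ 0.49  -0.405  0.014]]
chisel3 0.58 [285. 193.] [[ 0.498 -0.25   0.021]]
chisel3 0.52 [280. 206.] [[ 0.496 -0.162  0.021]]
chisel3 0.52 [328. 149.] [[ 0.397 -0.741 -0.006]]
rack 0.68 [201. 267.] [[0.643 0.245 0.031]]
rack 0.61 [216. 271.] [[0.595 0.237 0.022]]
pull_top 0.71 [280. 206.] [[ 0.495 -0.162  0.02 ]]
pull_top 0.63 [212. 273.] [[0.596 0.259 0.035]]
seat0 0.9 [213. 270.] [[0.605 0.233 0.019]]
glue 0.73 [205. 196.] [[ 0.767 -0.057  0.072]]
mallet 0.74 [222. 182.] [[ 0.757 -0.194  0.052]]
dog 0.64 [280. 208.] [[ 0.494 -0.156  0.013]]
square 0.55 [295. 161.] [[ 0.523 -0.523  0.018]]
```

```bash
python3 - <<'E'
import cv2
for n in 'ab':
    i=cv2.imread(f'pics/{n}.png'); cv2.imwrite(f'pics/{n}2.png',cv2.resize(i,(800,600),interpolation=cv2.INTER_CUBIC))
E
```

```text
(no output)
```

View pics/a2.png

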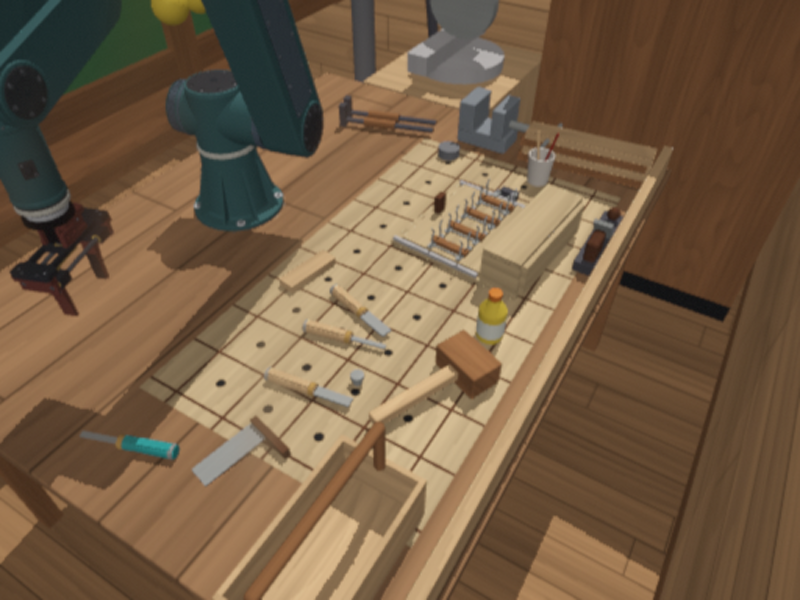

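View pics/b2.png

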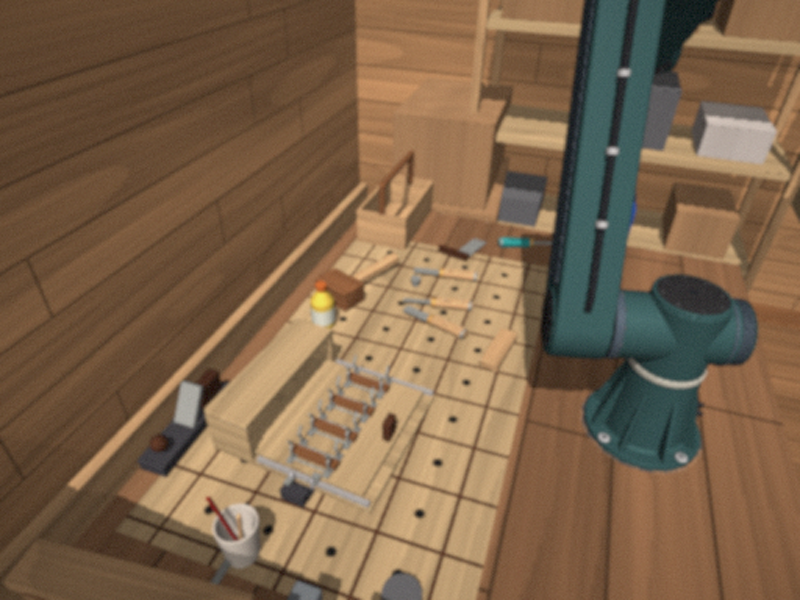

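The scene picture shows three candidate chisels with wooden handles and steel blades at scene px (191,245), (208,211) and (231,199). The turquoise look-alike is at (89,284). The scrap wood block is at (197,173) and the mallet handle at (265,252). The rack is at about (310,150), its pull at (281,129), and all four clips are empty. I choose the three wooden-handled ones. Next I'll fit the rack and take close wrist views.

```bash
cat >> h.py <<'E'
def pts_rack(c):
    P=cloud(c); return P[(P[:,0]>.35)&(P[:,0]<1.05)&(P[:,1]>-.1)&(P[:,1]<.6)]
def down(yaw):
    """tool down, tool y axis at angle yaw+90deg, x axis at yaw (z down => y = yaw-90)"""
    from scipy.spatial.transform import Rotation as R
    return (R.from_euler('z',yaw)*R.from_euler('x',np.pi)).as_quat()
E
python3 - <<'E'
from h import *
for n in ('scene','side'):
    c=cap(n);P=pts_rack(c)
    h=P[(P[:,2]>.102)&(P[:,2]<.116)]
    print(n,'hood',len(h),np.median(h,0).round(3),cv2.minAreaRect(h[:,:2].astype(np.float32)))
    p=P[(P[:,2]>.066)&(P[:,2]<.080)]
    print(np.c_[p][:40].round(3).tolist() if n=='side' else len(p))
print(current_orientation(),down(0))
# wrist looks
move_ptp([.48,-.29,.36],down(0))
c=cap('wrist','w1.png'); print('wcam',-c['R'].T@c['t'],c['R'].round(2).tolist(),current_joint_pos())
for s in silhouettes('wrist','chisel0'):
    P=cloud(c,s['region']); print(s['conf'],s['xy'],s['region'].sum(),np.median(P,0).round(3))
E
```

```text
scene hood 1463 [0.75  0.183 0.106] ((0.6768097877502441, 0.31466513872146606), (0.26739129424095154, 0.8179039359092712), 31.397300720214844)
598
side hood 2062 [0.749 0.235 0.105] ((0.7442893385887146, 0.23554912209510803), (0.16415958106517792, 0.6545696258544922), 8.29090404510498)
[[0.918, -0.094, 0.077], [0.917, -0.099, 0.074], [0.918, -0.085, 0.078], [0.92, -0.096, 0.07], [0.917, -0.097, 0.07], [0.918, -0.077, 0.078], [0.918, -0.084, 0.074], [0.919, -0.093, 0.068], [0.915, -0.094, 0.068], [0.919, -0.078, 0.072], [0.915, -0.079, 0.073], [0.917, -0.067, 0.075], [0.914, -0.07, 0.074], [0.918, -0.06, 0.075], [0.919, -0.069, 0.069], [0.92, -0.048, 0.077], [0.919, -0.055, 0.073], [0.917, -0.058, 0.071], [0.917, -0.065, 0.067], [0.918, -0.039, 0.079], [0.917, -0.043, 0.077], [0.918, -0.052, 0.071], [0.917, -0.057, 0.067], [0.92, -0.034, 0.077], [0.919, -0.038, 0.075], [0.918, -0.044, 0.071], [0.917, -0.049, 0.068], [0.758, -0.099, 0.074], [0.92, -0.032, 0.074], [0.916, -0.034, 0.073], [0.918, -0.043, 0.067], [0.806, -0.073, 0.075], [0.754, -0.091, 0.076], [0.919, -0.017, 0.079], [0.915, -0.018, 0.079], [0.92, -0.031, 0.07], [0.804, -0.068, 0.074], [0.798, -0.066, 0.077], [0.753, -0.08, 0.079], [0.751, -0.084, 0.076]]
[ 9.84830181e-01  1.73520935e-01  5.71683119e-06 -8.69803397e-06] [1.000000e+00 0.000000e+00 0.000000e+00 6.123234e-17]
wcam [ 0.55033875 -0.29153099  0.52118892] [[0.0, -1.0, -0.0], [-0.96, -0.0, 0.26], [-0.26, 0.0, -0.96]] [-6.68100196e-01  2.08177577e-01  1.38903684e+00 -3.60609332e-04
  1.54523786e+00  9.03702189e-01]
0.87 [234.9, 143.2] 1077 [ 0.504 -0.263  0.024]
0.86 [314.3, 122.7] 1383 [ 0.539 -0.406  0.021]
0.74 [193.5, 140.9] 1446 [ 0.509 -0.18   0.019]
0.62 [30.3, 93.5] 10976 [0.59  0.089 0.023]
0.6 [439.1, 210.8] 952 [ 0.379 -0.655  0.023]
```

```bash
python3 - <<'E'
from h import *
a=cv2.imread('pics/w1.png')
move_ptp([.55,.2,.40],down(0))
c=cap('wrist','w2.png')
cv2.imwrite('pics/w12.png',np.vstack([cv2.resize(a,(400,300),interpolation=3),cv2.resize(c['image'],(400,300),interpolation=3)]))
P=pts_rack(c)
print('wcam',-c['R'].T@c['t'])
h=P[(abs(P[:,2]-.109)<.006)]; print(len(h),np.percentile(h,[1,50,99],axis=0).round(3))
p=P[(abs(P[:,2]-.074)<.006)&(P[:,0]<.6)]; print('pull',len(p),np.median(p,0).round(4),np.ptp(p,0))
np.savez('w2.npz',P=P,**c)
for q in ('rack','pull_top'):
  for s in spot_in('wrist',q): print(q,s['conf'],s['xy'],world(c,s['xy']).round(3))
E
```

```text
wcam [0.62099101 0.19810074 0.56156784]
13793 [[0.689 0.044 0.106]
 [0.746 0.193 0.109]
 [0.788 0.364 0.111]]
pull 368 [0.4898 0.2354 0.0735] [0.18890512 0.51321133 0.01196948]
rack 0.65 [243.8, 89.3] [[0.673 0.213 0.023]]
pull_top 0.9 [240.5, 126.1] [[0.606 0.22  0.023]]
```

View pics/w12.png

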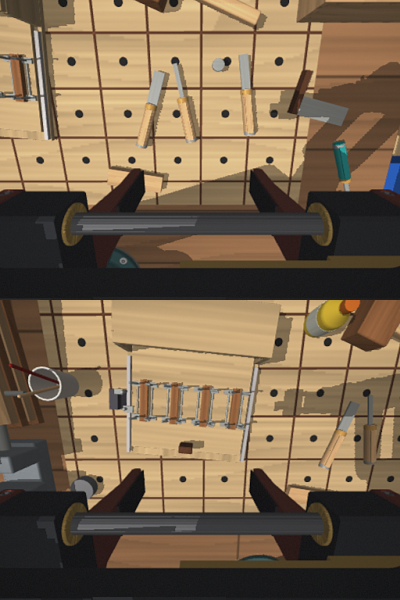

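The wrist view (lower half) shows the rack with four empty beds at full-res px (184,128), (223,130), (261,136) and (299,138), and the pull at (239,188). In the upper half the three chisels have their blades already pointing +x.

```bash
cat >> h.py <<'E'
def rackfit(c,x0=.45,x1=.72,verbose=True):
    """bed centres + pull from brown colour; returns yaw, seats(4x2; -y first), pull xy"""
    hsv=cv2.cvtColor(c['image'],cv2.COLOR_BGR2HSV); z=c['range_z']
    v,u=np.mgrid[0:384,0:512]; W=world(c,np.c_[u.ravel(),v.ravel()]).reshape(384,512,3)
    zone=(z>0)&(W[...,0]>x0)&(W[...,0]<x1)&(W[...,1]>.0)&(W[...,1]<.42)
    m=zone&(hsv[...,0]<14)&(hsv[...,1]>110)&(hsv[...,2]<190)&(W[...,2]>.028)&(W[...,2]<.085)
    n,l,s,_=cv2.connectedComponentsWithStats(cv2.morphologyEx(m.astype(np.uint8),cv2.MORPH_CLOSE,np.ones((3,3))))
    out=[]
    for i in range(1,n):
        if s[i,4]<60: continue
        Q=W[(l==i)&m]; r=cv2.minAreaRect(Q[:,:2].astype(np.float32))
        out.append((r[0],sorted(r[1]),np.median(Q[:,2]),s[i,4]))
        if verbose: print(np.round(r[0],4),np.round(sorted(r[1]),3),round(r[2],1),'z',np.percentile(Q[:,2],[10,50,90]).round(4),s[i,4])
    return W,l,m
E
python3 - <<'E'
from h import *
c=dict(np.load('w2.npz')); W,l,m=rackfit(c)
# hood front edge and side edges, per-row extremes
P=c['P'];h=P[(abs(P[:,2]-.109)<.005)&(P[:,1]<.39)&(P[:,1]>.02)]
ys=np.arange(.06,.35,.01); fx=[np.percentile(h[abs(h[:,1]-y)<.004][:,0],3) for y in ys]
k=np.polyfit(ys,fx,1); print('front edge slope deg',np.degrees(np.arctan(k[0])),'x at y=.2',np.polyval(k,.2), np.std(fx-np.polyval(k,ys)))
xs=np.arange(.71,.78,.01)
for f in (1,99):
  e=[np.percentile(h[abs(h[:,0]-x)<.004][:,1],f) for x in xs]; print(np.round(e,3))
p=W[180:200,225:255].reshape(-1,3); p=p[p[:,2]>.06]; print('pull',len(p),p.min(0),p.max(0),np.median(p,0))
E
```

```text
[0.6008 0.3286] [0.017 0.099] 85.4 z [0.034  0.0355 0.0368] 477
[0.5938 0.2546] [0.017 0.099] 84.8 z [0.0341 0.0355 0.0367] 462
[0.5872 0.1796] [0.017 0.098] 84.8 z [0.0344 0.0356 0.0368] 448
[0.5802 0.1053] [0.018 0.098] 85.5 z [0.0342 0.0355 0.0366] 461
[0.4866 0.2261] [0.018 0.031] 84.9 z [0.0478 0.0728 0.0743] 221
front edge slope deg 5.069795304360862 x at y=.2 0.7037864070671884 0.0004527154786171795
[0.049 0.049 0.048 0.047 0.046 0.045 0.045 0.045]
[0.321 0.362 0.361 0.36  0.359 0.358 0.357 0.357]
pull 187 [0.47727104 0.19810074 0.06012665] [0.62099101 0.24344179 0.56156784] [0.48808716 0.22618888 0.07318893]
```

Seat spacing, bed size and height, and pull size all match the description. The rack yaw is about −5.1°. Now I'll pull the carriage out.

```bash
cat >> h.py <<'E'
YAW=-.0890
X=np.array([np.cos(YAW),np.sin(YAW),0]); Y=np.array([-X[1],X[0],0])
E
python3 - <<'E'
from h import *
print('t',current_clock())
p=np.array([.4863,.2262,0]); q=down(YAW+np.pi/2)
move_ptp(p+[0,0,.16],q); move_gripper(.06)
servo_line(p+[0,0,.034],q,rate=.12,contact_N=15)
print(current_position(),current_force())
move_gripper(0.0); print('gap',current_finger_gap(),current_grip_force())
a=current_position()
print(servo_line(a-X*.03,q,rate=.05),current_force())
print(servo_line(a-X*.125,q,rate=.06,contact_N=12),current_force())
b=current_position(); print('travel',(b-a)@X,b,current_finger_gap(),current_force())
move_gripper(.06); servo_line(b+[0,0,.14],q,rate=.2)
print('t',current_clock())
E
```

```text
t 4.8833
[0.48686366 0.22639046 0.03458915] [-0.36062588  0.37999729  0.0423471 ]
gap 0.01774683911555985 29.998819828033447
False [-2.04721232  0.80526024  0.28698431]
True [ 2.32514868 -0.940135    2.24176491]
travel -0.052842028993269466 [0.4337222  0.23108981 0.03405696] 0.0179008932740033 [ 2.32514868 -0.940135    2.24176491]
t 11.775
```

```bash
python3 - <<'E'
from h import *
move_ptp([.52,.2,.40],down(0))
c=cap('wrist','w3.png'); W,l,m=rackfit(c,.4)
cv2.imwrite('pics/w3c.png',cv2.resize(c['image'][40:300,60:400],None,fx=2.2,fy=2.2,interpolation=3))
E
```

```text
[0.5479 0.3331] [0.019 0.099] 84.6 z [0.0338 0.0355 0.0366] 468
[0.5414 0.259 ] [0.017 0.099] 84.8 z [0.0341 0.0354 0.0367] 449
[0.5345 0.1847] [0.017 0.099] 85.0 z [0.0343 0.0355 0.0368] 437
[0.5276 0.1098] [0.019 0.099] 84.7 z [0.0343 0.0355 0.0367] 457
[0.4341 0.2309] [0.018 0.031] 85.2 z [0.0459 0.0729 0.0742] 232
```

View pics/w3c.png

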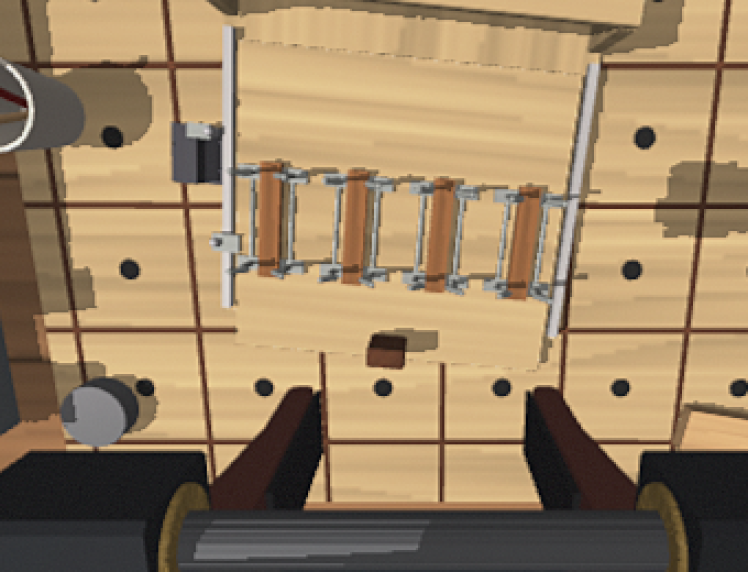

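```bash
python3 - <<'E'
from h import *
p=np.array([.4336,.2310,0]); q=down(YAW+np.pi/2)
move_ptp(p+[0,0,.14],q)
servo_line(p+[0,0,.034],q,rate=.15,contact_N=15)
move_gripper(0.0); a=current_position(); print(a,current_finger_gap())
for i in range(4):
    r=servo_line(current_position()-X*.015,q,rate=.04,contact_N=22); print(r,(current_position()-a)@X,current_force())
    if r: break
b=current_position(); print('travel',(b-a)@X,b,current_finger_gap())
move_gripper(.06); print(current_force()); servo_line(b+[0,0,.14],q,rate=.2)
print('t',current_clock())
E
```

```text
[0.43370026 0.23103463 0.0341062 ] 0.01815825857153548
True 7.703439416649024e-05 [ 2.40874262 -1.30882988  1.47549439]
travel 7.703439416649024e-05 [0.43377471 0.23100216 0.03405618] 0.018197978092539265
[ 0.36035066 -0.41057365  0.17697359]
t 17.7833
```

The second pull met a hard stop, so the carriage is fully out and had started about 47 mm out. Now I'll measure the chisels from closer.

```bash
cat >> h.py <<'E'
SEATS=np.array([.5383,.2216,0])+np.outer((np.arange(4)-1.5)*.075,Y)
def chisels(c,verbose=True):
    """list of (handle centre xy, yaw to the tip)"""
    res=[]
    for s in silhouettes('wrist','chisel0'):
        reg=cv2.dilate(s['region'].astype(np.uint8),np.ones((5,5)))>0
        P=cloud(c,reg); P=P[(P[:,2]>.006)&(P[:,2]<.035)]
        H=P[P[:,2]>.0195]
        if len(H)<80: continue
        f=lambda Q:np.array(cv2.minAreaRect(Q[:,:2].astype(np.float32))[1])
        r=cv2.minAreaRect(H[:,:2].astype(np.float32)); L=sorted(r[1])
        m=H[:,:2].mean(0); d=np.linalg.svd(H[:,:2]-m,full_matrices=False)[2][0]
        B=P[:,:2]-m; 
        if (B@d).max()<-(B@d).min(): d=-d
        t=(H[:,:2]-m)@d; n=np.array([-d[1],d[0]])
        ends=np.percentile(t,[.5,99.5]); ctr=m+d*ends.mean()
        tip=((P[:,:2]-ctr)@d).max()
        col=c['image'][s['region']].mean(0).round()
        px=np.round(s['xy'])
        if verbose: print(round(s['conf'],2),px,'ctr',ctr.round(4),'yaw',round(np.degrees(np.arctan2(d[1],d[0])),1),'L',round(np.ptp(ends),3),'W',round(L[0],3),'tip',round(tip,3),'ztop',np.percentile(H[:,2],95).round(4),'bgr',col)
        res.append((ctr,np.arctan2(d[1],d[0]),np.ptp(ends),tip,col))
    return res
E
python3 - <<'E'
from h import *
move_ptp([.43,-.28,.32],down(0))
c=cap('wrist','w4.png'); chisels(c)
cv2.imwrite('pics/w4c.png',cv2.resize(c['image'][20:240],(800,344),interpolation=3))
print(current_clock())
E
```

```text
0.83 [466. 195.] ctr [ 0.3777 -0.6569] yaw -160.6 L 0.107 W 0.025 tip 0.131 ztop 0.0285 bgr [112. 118.  66.]
0.73 [193. 110.] ctr [ 0.4712 -0.1687] yaw -17.1 L 0.109 W 0.025 tip 0.13 ztop 0.0287 bgr [139. 169. 188.]
0.66 [242. 117.] ctr [ 0.4858 -0.2668] yaw 11.4 L 0.108 W 0.025 tip 0.13 ztop 0.0287 bgr [130. 170. 197.]
0.59 [332.  97.] ctr [ 0.5039 -0.4111] yaw 8.5 L 0.108 W 0.025 tip 0.13 ztop 0.0287 bgr [137. 171. 195.]
19.8083
```

View pics/w4c.png

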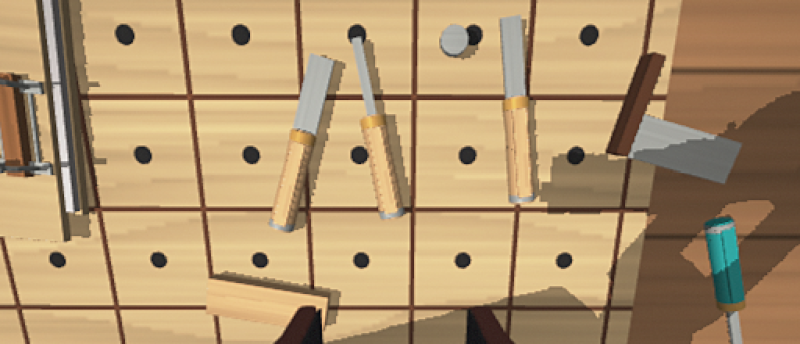

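The crop shows three wooden-handled chisels at crop px (297,185), (378,165) and (517,148). Their measured length is about 109 mm and the tip is 130 mm from the handle centre, which matches. The turquoise one at (725,260) stays. Now I'll pick up the first chisel and place it in seat 2.

```bash
cat >> h.py <<'E'
GZ=.004
def pick(ctr,yaw):
    p=np.array([*ctr,0]); q=down(yaw)
    move_ptp(p+[0,0,.11],q); move_gripper(.055)
    print('down contact',servo_line(p+[0,0,GZ],q,rate=.12,contact_N=12),current_position().round(4))
    move_gripper(0.); gz=current_position()[2]
    print('gap',round(current_finger_gap(),4),'grip',round(current_grip_force(),1))
    servo_line(p+[0,0,.13],q,rate=.2); print('lifted gap',round(current_finger_gap(),4))
    return gz
def over(i,dx=0,dy=0):
    move_ptp(SEATS[i]+X*dx+Y*dy+[0,0,.13],down(YAW)); print('over gap',round(current_finger_gap(),4),current_force().round(1))
def press(i,gz,dx=0,dy=0):
    s=SEATS[i]+X*dx+Y*dy; q=down(YAW)
    servo_line(s+[0,0,gz+.062],q,rate=.12,contact_N=25)
    r=servo_line(s+[0,0,gz+.0345],q,rate=.04,contact_N=25)
    print('press',r,'origin z',round(current_position()[2]-gz+.014,4),current_force().round(1),'gap',round(current_finger_gap(),4))
def release():
    move_gripper(.036); a=current_position(); servo_line(a+[0,0,.11],rate=.2); print('t',current_clock())
def check():
    """look at the rack, print handles on it in the seat frame"""
    move_ptp([.47,.2,.36],down(0)); c=cap('wrist')
    for i,s in enumerate(SEATS):
        P=cloud(c); d=P-s; u=d@X; v=d@Y
        k=(abs(v)<.017)&(u>-.09)&(u<.09)&(P[:,2]>.045)&(P[:,2]<.10)
        H=P[k&((abs(u)<.025))]
        if len(H)<30: print(i,'empty',len(H)); continue
        top=np.percentile(H[:,2],90); A=k&(P[:,2]>.055)&(abs(v)<.009)
        w=(abs(v)<.02)&(u>-.09)&(u<.16)&(P[:,2]>.045)&(P[:,2]<.09)
        T=H[H[:,2]>top-.006]; e=np.percentile(u[A],[1,99])
        f=[np.percentile(P[k&(abs(u-a)<.012)][:,2],85) for a in (-.02,.02)]
        print(i,'top',round(top,4),'v',round(np.mean((T-s)@Y),4),'ends',e.round(4),'tip',round(u[w].max(),4),'front/back top',np.round(f,4))
    return c
E
python3 - <<'E'
from h import *
gz=pick((.4712,-.1687),np.radians(-17.1)); over(2)
c=cap('scene'); cv2.imwrite('pics/s1.png',cv2.resize(c['image'][60:220,200:400],(800,640))[:600]); print(gz,current_clock())
open('gz','w').write(str(gz))
E
```

```text
down contact False [ 0.4716 -0.1689  0.0044]
gap 0.0268 grip 30.0
lifted gap 0.0262
over gap 0.0268 [ 0.1 -0.1 -0.8]
0.004312096986908452 25.1
```

View pics/s1.png

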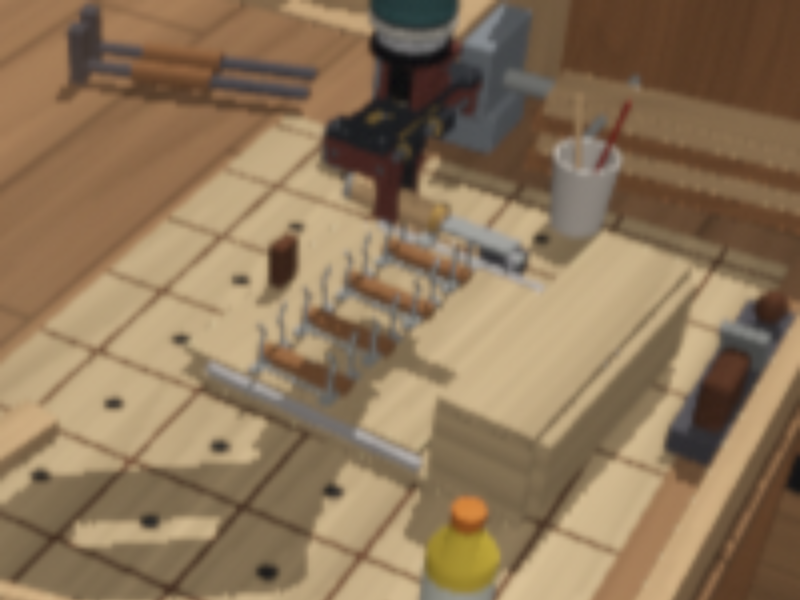

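The chisel is held level over seat 2, handle at (395,205) and blade at (485,240). Pressing it in.

```bash
python3 - <<'E'
from h import *
press(2,float(open('gz').read())); release(); check()
E
```

```text
press False origin z 0.0498 [-0.3 -0.7 11.5] gap 0.0266
t 27.7083
0 empty 0
1 empty 0
2 top 0.0643 v 0.0001 ends [-0.0529  0.0546] tip 0.1308 front/back top [0.0639 0.0642]
3 empty 0
```

It is fully seated (top at 64 mm) and centred. I'll re-measure and do the next two.

```bash
cat > nxt.py <<'E'
from h import *
import sys
seat=int(sys.argv[1]); near=np.array([float(sys.argv[2]),float(sys.argv[3])])
move_ptp([.43,-.28,.32],down(0)); c=cap('wrist')
L=[r for r in chisels(c) if r[0][1]>-.58 and r[4][2]>150 and r[2]>.1 and abs(r[3]-.13)<.008]
assert L
r=min(L,key=lambda r:np.linalg.norm(r[0]-near)); print('choose',r[0])
gz=pick(r[0],r[1])
assert abs(current_finger_gap()-.0268)<.003
over(seat)
assert abs(current_finger_gap()-.0268)<.003
# held chisel check from the side camera: height along it
c=cap('side'); P=cloud(c); d=P-SEATS[seat]; u=d@X; v=d@Y
for a in (-.04,.04,.08,.11):
    k=(abs(v)<.02)&(abs(u-a)<.008)&(P[:,2]>.09)&(P[:,2]<.18); print(a,k.sum(),np.percentile(P[k][:,2],[10,50,90]).round(4) if k.any() else '')
k=(abs(v)<.03)&(abs(u)<.2)&(P[:,2]>.1)&(P[:,2]<.17); print('u range',np.percentile(u[k],[1,99]) if k.any() else '')
press(seat,gz); release(); check()
E
python3 nxt.py 1 .4858 -.2668
```

```text
0.93 [465. 196.] ctr [ 0.3781 -0.657 ] yaw -160.9 L 0.107 W 0.025 tip 0.13 ztop 0.0285 bgr [114. 121.  67.]
0.79 [328.  95.] ctr [ 0.5039 -0.4111] yaw 8.6 L 0.108 W 0.025 tip 0.13 ztop 0.0286 bgr [139. 172. 196.]
0.73 [238. 117.] ctr [ 0.486  -0.2668] yaw 11.5 L 0.108 W 0.025 tip 0.13 ztop 0.0286 bgr [132. 172. 199.]
choose [ 0.48596379 -0.2667631 ]
down contact False [ 0.4864 -0.2671  0.0045]
gap 0.0265 grip 30.0
lifted gap 0.0265
over gap 0.0266 [-0.1 -0.4 -1.2]
-0.04 47 [0.1353 0.1462 0.1513]
0.04 5 [0.1249 0.132  0.1331]
0.08 7 [0.1349 0.1361 0.1381]
0.11 16 [0.1344 0.1359 0.1398]
u range [-0.05478464  0.1989394 ]
press True origin z 0.0497 [-0.  -0.3  4.9] gap 0.0265
t 38.4583
0 empty 0
1 top 0.0642 v 0.0006 ends [-0.053   0.0548] tip 0.1308 front/back top [0.0639 0.064 ]
2 top 0.0645 v 0.0003 ends [-0.0529  0.0544] tip 0.1311 front/back top [0.0644 0.0643]
3 empty 0
```

```bash
python3 nxt.py 0 .5039 -.4111
```

```text
0.87 [328.  93.] ctr [ 0.5038 -0.4111] yaw 8.3 L 0.108 W 0.025 tip 0.13 ztop 0.0287 bgr [139. 173. 195.]
0.86 [464. 192.] ctr [ 0.3781 -0.6568] yaw -160.8 L 0.107 W 0.025 tip 0.13 ztop 0.0285 bgr [112. 119.  69.]
choose [ 0.50376216 -0.41108355]
down contact False [ 0.5043 -0.4116  0.0047]
gap 0.0264 grip 30.0
lifted gap 0.0266
over gap 0.0269 [ 0.4  0.  -1.5]
-0.04 45 [0.1342 0.1455 0.1507]
0.04 16 [0.1291 0.1353 0.1398]
0.08 17 [0.1354 0.1387 0.1399]
0.11 23 [0.1364 0.1374 0.1389]
u range [-0.05416675  0.19878924]
press True origin z 0.0498 [-0.3  0.9  4.8] gap 0.0263
t 49.525
0 top 0.0644 v 0.0014 ends [-0.0529  0.0543] tip 0.1306 front/back top [0.0641 0.0642]
1 top 0.0643 v 0.0006 ends [-0.0525  0.0551] tip 0.131 front/back top [0.0639 0.0642]
2 top 0.0644 v 0.0003 ends [-0.0525  0.0552] tip 0.1315 front/back top [0.0642 0.0641]
3 empty 0
```

All three are seated. Before closing the carriage I'll check that no fourth chisel is left on the bench.

```bash
python3 - <<'E'
from h import *
move_ptp([.42,0.0,.45],down(0)); 
for n in ('scene','side','wrist'):
    c=cap(n,f'f_{n}.png')
    for s in spot_in(n,'chisel0'): print(n,round(s['conf'],2),np.round(s['xy']),world(c,s['xy']).round(3))
a=cv2.imread('pics/f_scene.png');b=cv2.imread('pics/f_side.png')
cv2.imwrite('pics/f.png',cv2.resize(np.hstack([a[60:],b[60:]]),(800,254)) if 0 else np.vstack([cv2.resize(a,(400,300)),cv2.resize(b,(400,300))]))
E
```

```text
scene 0.97 [ 89. 286.] [[ 0.372 -0.673  0.017]]
scene 0.71 [288. 138.] [[0.543 0.178 0.056]]
scene 0.57 [304. 134.] [[0.585 0.234 0.054]]
scene 0.55 [282. 151.] [[0.559 0.095 0.053]]
scene 0.26 [150. 290.] [[ 0.516 -0.591  0.004]]
side 0.9 [236. 257.] [[0.544 0.189 0.058]]
side 0.84 [242. 244.] [[0.548 0.12  0.051]]
side 0.74 [219. 273.] [[0.568 0.266 0.056]]
side 0.58 [333. 153.] [[ 0.361 -0.659  0.02 ]]
wrist 0.98 [158.  84.] [[0.552 0.179 0.064]]
wrist 0.97 [196.  79.] [[0.562 0.107 0.063]]
wrist 0.6 [119.  63.] [[0.59  0.25  0.061]]
```

View pics/f.png

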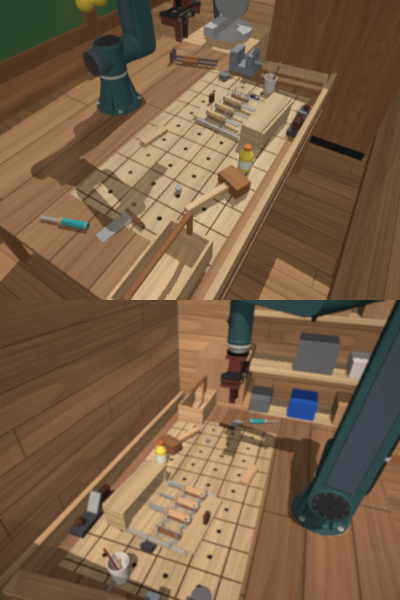

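Only the turquoise look-alike (89,286) remains on the bench, and three chisels sit in the rack. Pushing the carriage home.

```bash
python3 - <<'E'
from h import *
p=np.array([.4337,.2310,0]); q=down(YAW+np.pi/2)
move_ptp(p+[0,0,.17],q); move_gripper(.044)
print(servo_line(p+[0,0,.034],q,rate=.12,contact_N=12),current_position().round(4))
move_gripper(0.); a=current_position(); print('gap',current_finger_gap())
for d,cn in ((.085,12),(.104,28)):
    r=servo_line(a+X*d,q,rate=.06 if d<.09 else .03,contact_N=cn); print(d,r,'travel',((current_position()-a)@X).round(4),current_force().round(1),'gap',round(current_finger_gap(),4))
move_gripper(.044); b=current_position(); servo_line([b[0],b[1],.17],q,rate=.15)
move_ptp([.40,.2,.36],down(0)); c=cap('wrist','end.png')
P=cloud(c); home=np.array([.4337,.2310,0])+X*.1
k=(abs((P-home)@Y)<.03)&(abs((P-home)@X)<.04)&(P[:,2]>.069)&(P[:,2]<.08)
r=cv2.minAreaRect(P[k][:,:2].astype(np.float32)); print('pull',k.sum(),np.round(r[0],4),np.round(r[1],3),'off home',((np.array([*r[0],0])-home)@X).round(4))
for i,s in enumerate(SEATS+X*.1):
    d=P-s; H=(abs(d@Y)<.017)&(abs(d@X)<.025)&(P[:,2]>.045)&(P[:,2]<.09); print(i,H.sum(),np.percentile(P[H][:,2],90).round(4) if H.any() else '')
cv2.imwrite('pics/endc.png',cv2.resize(c['image'][0:240],(800,375),interpolation=3)); print(current_clock())
E
```

```text
False [0.4342 0.2312 0.0345]
gap 0.017936259217584752
0.085 False travel 0.0852 [-0.  -2.5  3.7] gap 0.0178
0.104 True travel 0.0878 [-3.3  0.3  5.6] gap 0.0183
pull 255 [0.5206 0.2236] [0.033 0.018] off home -0.0128
0 479 0.0642
1 388 0.0643
2 314 0.0642
3 0 
60.2917
```

View pics/endc.png

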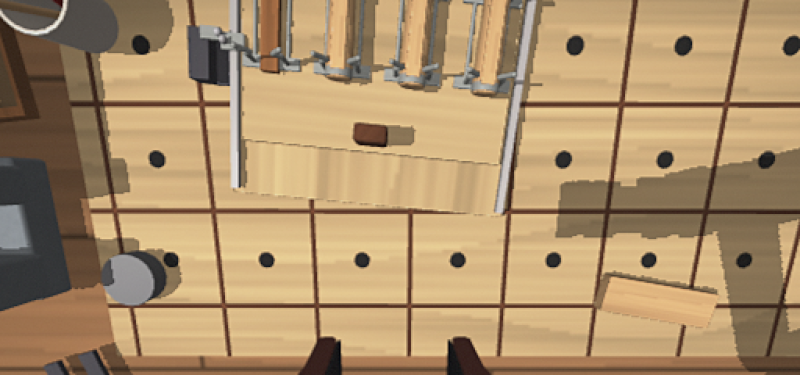

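The picture shows the carriage stopped at the roller (pin at (232,40)), about 12 mm short of home, because the contact stop tripped. I'll push on with a higher stop limit.

```bash
cat > push.py <<'E'
from h import *
out=np.array([.4337,.2310,0]); home=out+X*.1; p=np.array([.5210,.2233,0]); q=down(YAW+np.pi/2)
move_ptp(p+[0,0,.17],q); move_gripper(.044)
print(servo_line(p+[0,0,.034],q,rate=.15,contact_N=12))
move_gripper(0.); print('gap',current_finger_gap(),((current_position()-home)@X).round(4))
for d,cn in ((-.008,45),(-.005,45),(-.002,45),(.0005,40)):
    r=servo_line(home+X*d+[0,0,.034],q,rate=.02,contact_N=cn); print(d,r,((current_position()-home)@X).round(4),current_force().round(1),'gap',round(current_finger_gap(),4))
E
cat > fin.py <<'E'
from h import *
home=np.array([.4337,.2310,0])+X*.1; q=down(YAW+np.pi/2)
move_gripper(.044); b=current_position(); servo_line([b[0],b[1],.17],q,rate=.15)
move_ptp([.42,.2,.36],down(0)); c=cap('wrist','end2.png')
P=cloud(c)
k=(abs((P-home)@Y)<.03)&(abs((P-home)@X)<.04)&(P[:,2]>.069)&(P[:,2]<.08)
r=cv2.minAreaRect(P[k][:,:2].astype(np.float32)); o=(np.array([*r[0],0])-home)@X; print('pull',k.sum(),np.round(r[0],4),np.round(r[1],3),'off home',o.round(4))
for i,s in enumerate(SEATS+X*(.1+o)):
    d=P-s; H=(abs(d@Y)<.017)&(abs(d@X)<.025)&(P[:,2]>.045)&(P[:,2]<.09); print(i,H.sum(),np.percentile(P[H][:,2],90).round(4) if H.any() else '')
cv2.imwrite('pics/end2c.png',cv2.resize(c['image'][0:240],(800,375),interpolation=3)); print(current_clock())
E
python3 push.py && python3 fin.py
```

```text
False
gap 0.018133346082226033 -0.0122
-0.008 False -0.0118 [-11.7   2.2  14.4] gap 0.0179
-0.005 False -0.0115 [-17.7   4.9  20.4] gap 0.0181
-0.002 False -0.0047 [-5.3  1.5  6.9] gap 0.0176
0.0005 False -0.0 [-1.6  0.1  6.6] gap 0.0176
pull 254 [0.5328 0.2232] [0.033 0.018] off home -0.0006
0 629 0.0643
1 617 0.0643
2 566 0.0644
3 0 
67.75
```

```bash
python3 -c "
from bench import *
print(close_job())"
```

```text
the job is handed in; nothing more can be done
None
```

The job is handed in: three chisels were on the bench, all are snapped onto their beds with blades towards the hood, and the carriage is snapped home. The other things, including the turquoise look-alike, were left alone.

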